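Square the stone slab into the corner fence

ROBOT

A 7-joint arm with a two-finger parallel gripper is mounted at the origin on the work surface. World frame = base frame: x ahead of the robot, y to its left, z up, the work surface at z = 0. Lengths are in m, angles in rad, forces in N, time in s.
With the tool pointing down it reaches from about 0.4 to 0.875 m from the base axis. Payload 19.3 kg.
Tool frame: the origin (TCP) lies at the very end of the fingers, on their centre line; the grasp point (between the pads) lies 19 mm behind it (robot.grasp_offset is the z of the grasp point in the tool frame, in m); z points along the fingers, y is the line along which they close (so a half turn about z gives the same grasp; the last joint's range is limited). The gripper opens to 85 mm and grips with 20 to 120 N. Pads are 22 mm wide; open, the fingers measure 114 mm over their backs; the gripper's body (76 mm by 85 mm) begins 54 mm behind the grasp point. The pads swing forward as they close: fully open they stand 13 mm farther back than shut.
Start: joints at [1.099, 0.521, -0.036, 1.599, 0.021, 1.021, -0.113], TCP at [0.244, -0.575, 0.231] pointing down, gripper open.
Joint ranges: [-2.91, 2.91], [-0.3, 2.13], [-1.5, 1.42], [0.17, 2.43], [-1.26, 4.41], [0.16, 1.93], [-2.52, 2.52]. Speed limits (rad/s): [1.89, 1.89, 2.39, 2.39, 3.01, 3.01, 3.01].

INTERFACE

Orientations are given as [roll, pitch, yaw] about the fixed x, y, z axes, in that order (R = Rz(yaw) Ry(pitch) Rx(roll)).
In Python, from rig import robot, optics gives the robot as it stands.
- The arm moves only by the shell command python3 -m jog 'ROWS' [FORCE]. ROWS is JSON, a list that holds one entry, the list of rows, each a list of 7 numbers: the finger opening in cm, from 0 to 8.54, then the shift along the tool's x, y, z in cm, then the turn, a rotation vector about the tool's x, y, z in degrees. In form: [[[grip, tx, ty, tz, ax, ay, az], ...]]. A call has 1 to 5 rows; each row is the pose to reach, as a shift and turn from the pose commanded when the call began, along the tool's axes at that moment; what a row does not reach only later rows make up. A row lasts 1/10 s, in which the tool goes at most 50 mm and 8.59 degrees, less where a joint would pass 70% of its speed; a pose out of reach is approached as far as the arm can. A call with a gripper value outside its range is refused whole. The fingers move at their own pace and stop on an object; FORCE is the grip in N (left out, the last holds). Time passes only in rows, so rows that repeat a pose let the fingers close. It gives the time, the measured TCP pose, the force, the opening and the grip force at its end, in the units of the state.
- robot.get_state(): the state, without advancing time (a new reading comes with each control period).
- optics.camera(name): name is "side" or "top"; returns a dict with "img" (420x560x3 uint8, red, green, blue), "vfov" (degrees; the focal length in pixels is half the picture's height over the tangent of half this angle, whatever the lens; pixels are square), "cx", "cy" (the principal point, pixels), "R" (3x3) and "t" (3): a world point X has camera coordinates R X + t. Camera axes: x right, y down, z forward; pixel columns grow to the right and rows downward; lengths in m; the calibration is good to about 2 mm. A picture is of the moment at which its call begins. There is no depth.
- robot.job_done(): hands the job in; it is judged then, once.
The state is a dict: "time": time; "q": joint angles; "qvel": joint speeds; "effort": joint torques, N m; "tool_pos": TCP position; "tool_rot": TCP orientation; "ft_force": force on the tool from outside, world axes, zero at the start; "wrist_torque": the same for the moment, N m; "grip_width": opening from 0.0 (shut) to 1.0 (fully open); "grasp_force": force on a finger pad.
Only numpy, scipy, OpenCV 4.12 (cv2) and the standard library are available. Lean on these libraries where they do the work, as an engineer would, in place of code of your own. Each camera call takes 0.05 s, during which the arm holds its last target. There are 200 camera calls.

TASK

Set up the leather bench for stamping: push the rectangular stone slab along the mat until it sits fully home in the inside corner of the L-shaped metal fence, its long side flush against the long leg and its end flush against the short leg. Only push it along the surface, never lift or tip it, and leave the other tools and pots where they are.

Things in the scene. Friction and masses are not known exactly. Their poses are not given: they have to be found in the camera images.
- slab: the stone tooling slab: a plain rectangular marble block lying flat, loose, 80 (its own x) x 120 (its own y), 24 tall, 0.45 to 0.8 kg. Origin at the centre of its underside. Starts on the mat away from the fence, on the inner side of both legs, its long side within 18 degrees of the long leg's direction. A push of about 3 to 10 N slides it.
- fence: L-shaped dark steel fence fixed on the surface, bars 14 wide, 18 tall. Origin: inner corner, on the surface. Long leg: inner face is its plane x = 0, 220 long along -y. Short leg: inner face is its plane y = 0, 110 long along -x. +x points away from the robot (within 17 degrees), z up. Slab fully home: its origin at (-40, -60) here, axes parallel.
- hammer: workshop hammer lying flat, about 270 long, wooden handle; origin near the middle of its underside. Bystander, loose, not part of the job.
- awl: awl lying flat, 120 long, turned dark wood handle 30 thick and a thin steel spike; origin under its middle, spike along +x. Bystander, loose, not part of the job.
- spool: white thread spool standing upright, 48 diameter, 58 tall; origin at the centre of its underside. Bystander, loose, not part of the job.
- jar: small amber glass jar with a black lid, 52 diameter, 70 tall, upright; origin at the centre of its underside. Bystander, loose, not part of the job.
- pot: round dark wooden pot with a domed top, 68 diameter, 50 tall; origin at the centre of its underside. Bystander, loose, not part of the job.
- block: cork sanding block, 60 x 40, 25 tall; origin at the centre of its underside. Bystander, loose, not part of the job.
- puck: round brass weight with a knob on top, 44 diameter, 47 tall; origin at the centre of its underside. Bystander, loose, not part of the job.
Not all that is in view belongs to the job. Of the things that look like the slab, the largest one is meant.

How it is judged:
By the outcome, as a careful person would: the job done as asked, in the order asked, and still so for the second after the job is handed in, with the robot touching nothing.
It also fails if it takes over 42 s, if anything falls off the work surface, if the arm or the gripper's body presses on something with over 40 N, if the wrist force passes 120 N, or if a joint passes its speed limit or range.

## Working session

There is one attempt and no reset: what is moved stays moved. The work goes in short steps, Python scripts to look and compute and a shell command to move; the robot and the scene stay as the last step left them, time stands still between calls to the robot, and variables do not carry over. Pictures are saved under pics/ and viewed, at most 10 in all, crops included, and the job is handed in when it is done.

```bash
mkdir -p pics; ls
python3 - <<'E'
from rig import robot, optics
import cv2,numpy as np
s=robot.get_state();print(s['time'],s['tool_pos'],s['tool_rot'],s['grip_width'],s['ft_force'])
for n in("top","side"):
    c=optics.camera(n);cv2.imwrite(f"pics/{n}0.png",c["img"][:,:,::-1]);print(n,c["vfov"],c["cx"],c["cy"],np.round(c["R"],3).tolist(),c["t"])
E
```

```text
pics
0.0 [ 0.2442213  -0.57492306  0.23072518] [-3.14042938e+00  7.03242536e-05  4.01696140e-01] 1.0057601413016797 [0.5524489  0.57742703 0.20809806]
top 55.973153415995604 278.51337826495717 209.55794217217647 [[-0.004, -1.0, 0.014], [-0.989, 0.002, -0.147], [0.147, -0.015, -0.989]] [-0.08771403  0.62261111  0.93175666]
side 53.946987472979565 282.8294626635614 205.2412803183572 [[-0.965, -0.263, 0.017], [-0.176, 0.597, -0.782], [0.195, -0.758, -0.622]] [0.56469049 0.1957859  0.917025  ]
```

View pics/top0.png

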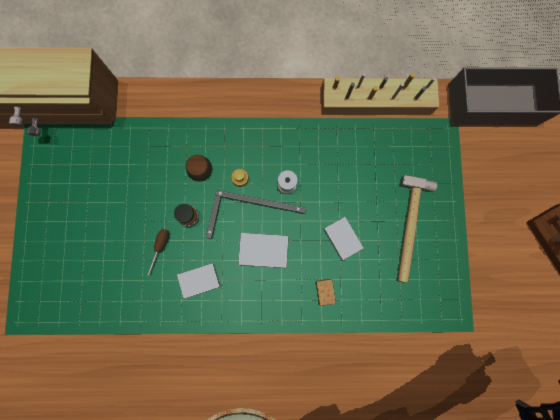

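View pics/side0.png

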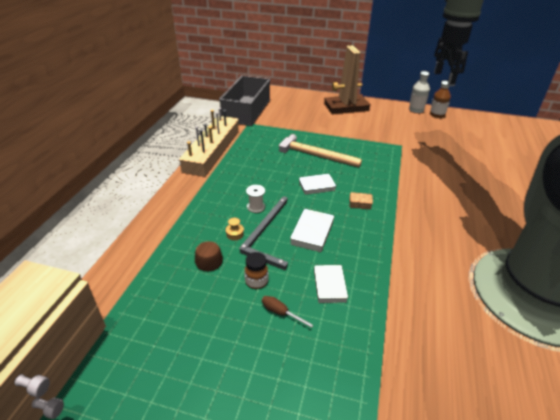

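The top view shows three pale slabs, at (264,250), (198,281) and (344,238). The one at (264,250) is the largest and lies inside the fence, whose corner is at about (220,194). I'll measure all three and confirm with an enlarged crop.

```bash
cat > h.py <<'E'
from rig import robot, optics
import cv2,numpy as np
def ray(c,p,z):
    f=c["img"].shape[0]/2/np.tan(np.radians(c["vfov"]/2)); R=np.array(c["R"]);t=np.array(c["t"])
    p=np.atleast_2d(np.asarray(p,float)); d=np.c_[(p[:,0]-c["cx"])/f,(p[:,1]-c["cy"])/f,np.ones(len(p))]@R
    o=-R.T@t; return o+d*((z-o[2])/d[:,2])[:,None]
def proj(c,X):
    f=c["img"].shape[0]/2/np.tan(np.radians(c["vfov"]/2)); v=np.atleast_2d(X)@np.array(c["R"]).T+np.array(c["t"])
    return v[:,:2]/v[:,2:]*f+[c["cx"],c["cy"]]
def blobs(c,lo,hi,amin,roi=None):
    m=cv2.inRange(cv2.cvtColor(c["img"],cv2.COLOR_RGB2HSV),lo,hi)
    if roi: k=np.zeros_like(m);x0,y0,x1,y1=roi;k[y0:y1,x0:x1]=255;m&=k
    cs,_=cv2.findContours(m,cv2.RETR_EXTERNAL,cv2.CHAIN_APPROX_NONE)
    return [k for k in cs if cv2.contourArea(k)>amin]
def rect(c,k,z):
    P=ray(c,k[:,0,:],z)[:,:2]*1000
    return cv2.minAreaRect(P.astype(np.float32))
E
python3 - <<'E'
from h import *
T=optics.camera("top");S=optics.camera("side")
for n,c,roi in(("top",T,(170,200,380,310)),("side",S,(280,160,380,310))):
    for k in blobs(c,(0,0,125),(179,60,255),200,roi):
        r=rect(c,k,.024); print(n,k[:,0].mean(0).round(),np.round(r[0],1),np.round(r[1],1),round(r[2],1))
        print('  hull',cv2.approxPolyDP(k,4,True)[:,0].tolist())
for c,x0,y0,x1,y1,n in((T,165,165,375,315,"t"),(S,220,170,360,310,"s")):
    cv2.imwrite(f"pics/crop_{n}.png",cv2.resize(c["img"][y0:y1,x0:x1,::-1],None,fx=3.8,fy=3.8,interpolation=cv2.INTER_CUBIC))
E
```

```text
top [197. 280.] [449.8 110.2] [61.3 91.6] 17.6
  hull [[212, 263], [177, 274], [184, 298], [218, 286]]
top [263. 250.] [524.3 -50.8] [120.4  80.5] 86.0
  hull [[241, 233], [239, 264], [286, 266], [287, 236]]
top [344. 238.] [ 554.  -253.5] [92.3 61.2] 29.0
  hull [[345, 217], [325, 228], [343, 259], [363, 247]]
side [330. 282.] [448.5 113.2] [64.5 95.4] 17.3
  hull [[316, 265], [318, 297], [346, 298], [341, 266]]
side [312. 228.] [521.9 -52.9] [127.5  84.6] 86.6
  hull [[304, 209], [291, 239], [322, 246], [333, 216]]
side [317. 182.] [ 551.3 -247.9] [97.8 69.8] 28.8
  hull [[335, 184], [329, 174], [299, 178], [305, 190]]
```

View pics/crop_t.png

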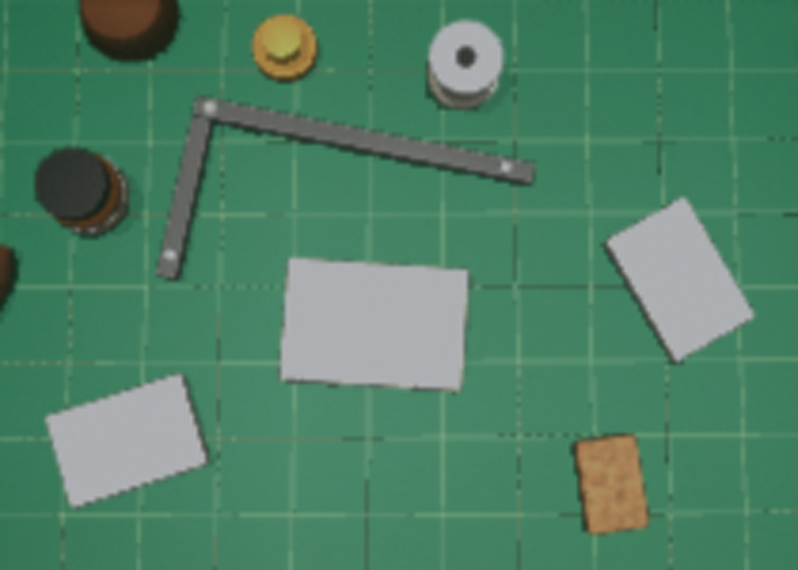

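View pics/crop_s.png

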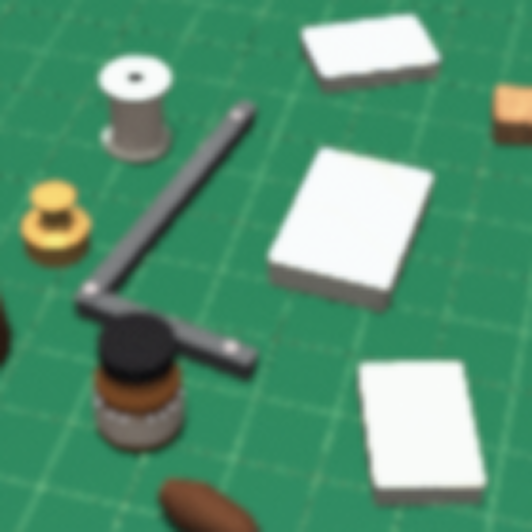

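The crops confirm the target. The middle slab, top px (264,250), measures 120x80, while the two decoys measure about 92x61. The two views agree at a height of 24 mm. The fence's inner corner is at about (222,197). Next I'll fit the fence.

```bash
cat >> h.py <<'E'
def fence(c):
    m=cv2.inRange(cv2.cvtColor(c["img"],cv2.COLOR_RGB2HSV),(0,0,60),(179,60,125))
    return m
E
python3 - <<'E'
from h import *
T=optics.camera("top");S=optics.camera("side")
hsv=cv2.cvtColor(T["img"],cv2.COLOR_RGB2HSV)
for p in((260,201),(260,198),(215,215),(250,225)):print(p,hsv[p[1],p[0]])
hs=cv2.cvtColor(S["img"],cv2.COLOR_RGB2HSV)
for p in((265,222),(268,225),(275,261)):print(p,hs[p[1],p[0]])
for n,c,roi in(("top",T,(205,187,310,242)),("side",S,(235,190,292,272))):
    m=cv2.inRange(cv2.cvtColor(c["img"],cv2.COLOR_RGB2HSV),(0,0,40),(179,70,255))
    k=np.zeros_like(m);x0,y0,x1,y1=roi;k[y0:y1,x0:x1]=255;m&=k
    ys,xs=np.nonzero(m);P=ray(c,np.c_[xs,ys],.018)[:,:2]*1000
    print(n,len(P),P.min(0),P.max(0))
    # long leg: pixels far from corner along -y
    a=P[(P[:,1]<-20)&(P[:,1]>-120)];l=cv2.fitLine(a.astype(np.float32),cv2.DIST_HUBER,0,.01,.01).ravel()
    b=P[(P[:,0]<595)];s=cv2.fitLine(b.astype(np.float32),cv2.DIST_HUBER,0,.01,.01).ravel()
    nl=np.array([-l[1],l[0]]);ns=np.array([-s[1],s[0]])
    print('long',l,'dir',np.degrees(np.arctan(l[0]/l[1])),'width sd*sqrt12',np.std((a-l[2:])@nl)*12**.5)
    print('short',s,'dir',np.degrees(np.arctan(s[1]/s[0])),np.std((b-s[2:])@ns)*12**.5)
    C=np.linalg.solve(np.array([nl,ns]),[nl@l[2:],ns@s[2:]]);print('centreline corner',C)
E
```

```text
(260, 201) [ 50   7 103]
(260, 198) [ 74 110 109]
(215, 215) [ 45  10 100]
(250, 225) [ 75 124 134]
(265, 222) [105   8 124]
(268, 225) [ 74 141  87]
(275, 261) [105   9 114]
top 1263 [ 546.46928258 -157.56272701] [685.25467624  92.98228263]
long [ 9.3536150e-01 -3.5369322e-01  6.1250128e+02 -7.6305214e+01] dir -69.28662 width sd*sqrt12 97.23608788343908
short [ 1.01961456e-01  9.94788349e-01  5.57711487e+02 -3.40400620e+01] dir 84.147865 26.982525778075214
centreline corner [555.5854 -54.7833]
side 1267 [ 553.93281276 -173.69646636] [737.21329158 118.44144617]
long [ 7.4154705e-01 -6.7090088e-01  6.7159924e+02 -8.5730446e+01] dir -47.863365 width sd*sqrt12 72.49783470177458
short [8.134542e-02 9.966860e-01 5.727748e+02 6.916259e+01] dir 85.33409 39.533023759752716
centreline corner [567.7978     8.181998]
```

Run:
```python
from h import *
T=optics.camera("top");S=optics.camera("side")
for n,c,roi,seed in(("top",T,(205,187,310,242),(260,201)),):
    m=cv2.inRange(cv2.cvtColor(c["img"],cv2.COLOR_RGB2HSV),(0,0,60),(179,45,140))
    k=np.zeros_like(m);x0,y0,x1,y1=roi;k[y0:y1,x0:x1]=255;m&=k
    _,L=cv2.connectedComponents(m);m=L==L[seed[1],seed[0]]
    ys,xs=np.nonzero(m);P=ray(c,np.c_[xs,ys],.018)[:,:2]*1000
    Q=cv2.convexHull(P.astype(np.float32))
    print(len(P),P.min(0),P.max(0))
    cor=P[P[:,1].argsort()[-1]]
    for it in range(2):
        a=P[(P[:,1]<20)];b=P[(P[:,1]>30)&(P[:,0]<625)]
        l=cv2.fitLine(a.astype(np.float32),cv2.DIST_HUBER,0,.01,.01).ravel()
        s=cv2.fitLine(b.astype(np.float32),cv2.DIST_HUBER,0,.01,.01).ravel()
    nl=np.array([-l[1],l[0]]);ns=np.array([-s[1],s[0]])
    print('long yaw',np.degrees(np.arctan(-l[0]/l[1])),'w',np.std((a-l[2:])@nl)*12**.5)
    print('short yaw',np.degrees(np.arctan(s[1]/s[0])),np.std((b-s[2:])@ns)*12**.5)
    C=np.linalg.solve(np.array([nl,ns]),[nl@l[2:],ns@s[2:]])
    t=np.arctan(-l[0]/l[1]);R=np.array([[np.cos(t),-np.sin(t)],[np.sin(t),np.cos(t)]])
    I=C-R@[7,7];print('centre',C,'inner corner',I,'home',I+R@[-40,-60])
    cs=np.array([[0,0,.018],[0,-.2,.018],[-.1,0,.018]]);cs[:,:2]=(I/1000)+cs[:,:2]@R.T
    print('side px of inner corner, legs',proj(S,cs).round(1).tolist(),'top',proj(T,cs).round(1).tolist())
    sl=np.array([524.3,-50.8]);print('slab in fence',R.T@(sl-I))
```

```text
689 [ 557.09165109 -157.56272701] [674.95985116  92.92424826]
long yaw -11.604733 w 14.002209091285334
short yaw -11.312012 13.474500860773347
centre [669.72345   63.946644] inner corner [661.45842722  58.49784526] home [610.20655027   7.77068052]
side px of inner corner, legs [[246.0, 246.9], [283.5, 201.7], [283.1, 261.1]] top [[220.4, 196.2], [297.2, 211.6], [211.7, 234.5]]
slab in fence [-112.36849434 -134.65428107]
```

Slab in the fence frame is at (-112,-135), yawed +7.5°. The plan has two pushes:
1. Push along fence +x with the fingers half open, which gives two contacts, until the slab is flush with the long leg.
2. Push along +y until it is home.

I'll make a helper that turns fence-frame targets into tool shifts, then go.

```bash
cat >> h.py <<'E'
from scipy.spatial.transform import Rotation as Ro
I=np.array([661.5,58.5]);TH=np.radians(-11.5);RF=np.array([[np.cos(TH),-np.sin(TH)],[np.sin(TH),np.cos(TH)]])
def go(fx,fy,z,yaw=0):
    s=robot.get_state();R=Ro.from_euler('xyz',s['tool_rot'])
    d=np.r_[I+RF@[fx,fy],z]-np.array(s['tool_pos'])*1000
    G=Ro.from_euler('xyz',[180,0,np.degrees(TH)+yaw],degrees=True)
    print('shift cm',(R.inv().apply(d)/10).round(2),'turn',(R.inv()*G).as_rotvec(degrees=True).round(1))
def where():
    s=robot.get_state();p=np.array(s['tool_pos'])*1000
    print('t',s['time'],'fence',(RF.T@(p[:2]-I)).round(1),'z',p[2].round(1),'F fence',(RF.T@s['ft_force'][:2]).round(1),round(s['ft_force'][2],1))
def slab(n="top"):
    c=optics.camera(n);k=max(blobs(c,(0,0,135),(179,60,255),600,(225,195,310,275)),key=cv2.contourArea)
    r=rect(c,k,.024);a=r[2] if r[1][0]<r[1][1] else r[2]-90
    print('slab fence',(RF.T@(np.array(r[0])-I)).round(1),'yaw rel',round(a-np.degrees(TH),1),'size',np.round(r[1],1))
    return c
E
python3 -c "
from h import *
go(-190,-135,200);where()"
python3 -m jog '[[[5,39.9,-41.6,0,0,0,34.5],[5,39.9,-41.6,0,0,0,34.5],[5,39.9,-41.6,0,0,0,34.5],[5,39.9,-41.6,0,0,0,34.5],[5,39.9,-41.6,0,0,0,34.5]]]'
python3 -c "
from h import *
go(-190,-135,150);where()"
```

```text
shift cm [ 39.87 -41.65   3.13] turn [-0.   0.  34.5]
t 0.4 fence [-282.4 -704.1] z 231.2 F fence [ 0.1 -0.4] 0.3
time: 0.9
tool_pos: [0.3313, -0.3463, 0.2315]
tool_rot: [3.141, -0.0, -0.206]
ft_force: [1.7, -0.1, 0.6]
grip_width: 0.582
grasp_force: 0.0
shift cm [  5.1  -32.78   8.14] turn [ 0.  -0.  -0.3]
t 0.9 fence [-242.8 -462.5] z 231.5 F fence [1.7 0.2] 0.6
```

```bash
python3 -m jog '[[[5,5,-32,0,0,0,0],[5,5,-32,0,0,0,0],[5,5,-32,0,0,0,0],[5,5,-32,0,0,0,0],[5,5,-32,0,0,0,0]]]'
python3 -c "
from h import *
go(-190,-135,60);where()"
```

```text
time: 1.4
tool_pos: [0.4184, -0.1115, 0.2317]
tool_rot: [3.142, -0.001, -0.201]
ft_force: [1.4, -0.4, -0.4]
grip_width: 0.586
grasp_force: 0.0
shift cm [ 1.42 -8.   17.17] turn [ 0. -0.  0.]
t 1.4 fence [-204.3 -215. ] z 231.7 F fence [ 1.5 -0.1] -0.4
```

```bash
python3 -m jog '[[[5,1.4,-8,3,0,0,0],[5,1.4,-8,6,0,0,0],[5,1.4,-8,10,0,0,0],[5,1.4,-8,15,0,0,0],[5,1.4,-8,15,0,0,0]]]'
python3 -c "
from h import *
go(-190,-135,4);where();c=slab();s=optics.camera('side')
im=np.hstack([c['img'][150:320,140:390],s['img'][130:300,220:400]])
cv2.imwrite('pics/a.png',cv2.resize(im[:,:,::-1],None,fx=1.8,fy=1.8))"
```

```text
time: 1.9
tool_pos: [0.4444, -0.0374, 0.0766]
tool_rot: [3.14, 0.009, -0.199]
ft_force: [-0.3, -0.6, 1.3]
grip_width: 0.586
grasp_force: 0.0
shift cm [ 0.43 -0.23  7.26] turn [0.1 0.5 0.1]
t 1.9 fence [-193.6 -137.2] z 76.6 F fence [-0.2 -0.6] 1.3
slab fence [-110.9 -134.2] yaw rel 7.6 size [119.4  76.4]
```

View pics/a.png

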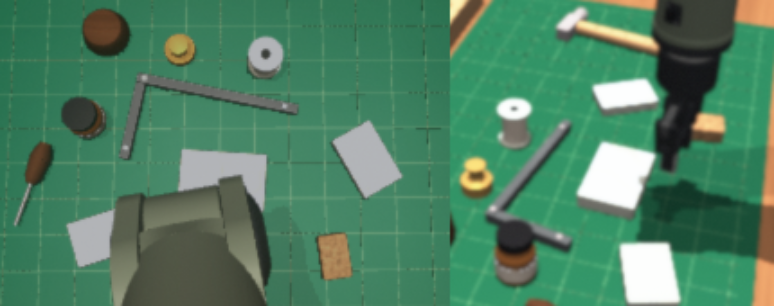

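The fingers are behind the slab's near face and clear of the block and the small slab at left. Now I'll lower and push +x.

```bash
python3 -m jog '[[[5,0,0,3,0,0,0],[5,0,0,6,0,0,0],[5,0,0,7,0,0,0],[5,0,0,7,0,0,0]]]'
python3 -m jog '[[[5,1,0,0,0,0,0],[5,2,0,0,0,0,0],[5,3,0,0,0,0,0],[5,3.5,0,0,0,0,0],[5,4,0,0,0,0,0]]]'
python3 -c "
from h import *
where();c=slab()"
```

```text
time: 2.4
tool_pos: [0.4484, -0.038, 0.0126]
tool_rot: [-3.142, -0.001, -0.201]
ft_force: [-0.4, 0.1, 0.5]
grip_width: 0.587
grasp_force: 0.0
time: 2.9
tool_pos: [0.4871, -0.0457, 0.0119]
tool_rot: [-3.141, 0.001, -0.2]
ft_force: [-7.5, 3.1, 4.2]
grip_width: 0.586
grasp_force: 4.1
t 2.9 fence [-150.1 -136.9] z 11.9 F fence [-8.   1.6] 4.2Traceback (most recent call last):
  File "<string>", line 3, in <module>
    where();c=slab()
              ~~~~^^
  File "h.py", line 32, in slab
    c=optics.camera(n);k=max(blobs(c,(0,0,135),(179,60,255),600,(225,195,310,275)),key=cv2.contourArea)
                         ~~~^^^^^^^^^^^^^^^^^^^^^^^^^^^^^^^^^^^^^^^^^^^^^^^^^^^^^^^^^^^^^^^^^^^^^^^^^^^
ValueError: max() iterable argument is empty
```

```bash
python3 -m jog '[[[5,-0.6,0,0.3,0,0,0],[5,-0.6,0,0.7,0,0,0],[5,0.5,0,0.7,0,0,0],[5,1.2,0,0.7,0,0,0],[5,2,0,0.7,0,0,0]]]'
python3 -m jog '[[[5,0.7,0,0,0,0,0],[5,1.4,0,0,0,0,0],[5,2,0,0,0,0,0],[5,2.5,0,0,0,0,0],[5,2.5,0,0,0,0,0]]]'
python3 -c "
from h import *
where();s=optics.camera('side')
cv2.imwrite('pics/b.png',cv2.resize(s['img'][130:300,200:400,::-1],None,fx=3,fy=3))"
```

```text
time: 3.45
tool_pos: [0.5067, -0.0499, 0.0042]
tool_rot: [3.141, 0.001, -0.201]
ft_force: [-2.5, 0.7, -2.5]
grip_width: 0.583
grasp_force: 1.5
time: 3.95
tool_pos: [0.532, -0.0549, 0.0044]
tool_rot: [-3.141, -0.001, -0.201]
ft_force: [-0.0, -0.5, 0.1]
grip_width: 0.589
grasp_force: 0.0
t 3.95 fence [-104.3 -136.9] z 4.4 F fence [ 0.1 -0.5] 0.1
```

View pics/b.png

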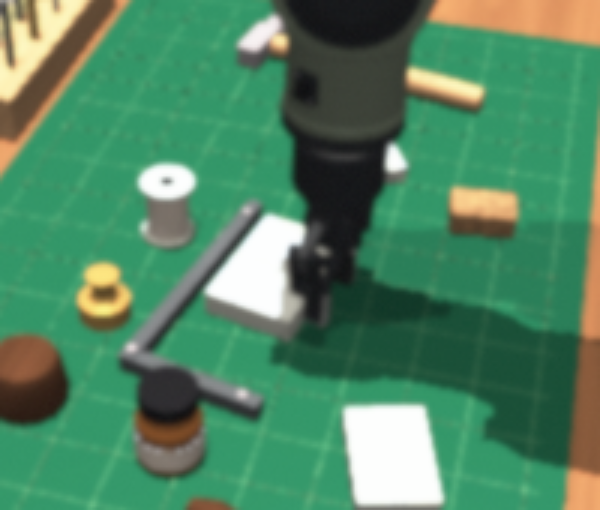

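The slab is aligned with the long leg with about 10 mm of gap left. I'll continue slowly to contact.

```bash
python3 -m jog '[[[5,0.4,0,0,0,0,0],[5,0.8,0,0,0,0,0],[5,1.1,0,0,0,0,0],[5,1.3,0,0,0,0,0],[5,1.3,0,0,0,0,0]]]'
python3 -c "
from h import *
where()"
```

```text
time: 4.5
tool_pos: [0.5432, -0.0573, 0.0044]
tool_rot: [3.141, 0.001, -0.2]
ft_force: [-5.4, 1.2, 3.2]
grip_width: 0.588
grasp_force: 2.6
t 4.5 fence [ -92.8 -137. ] z 4.4 F fence [-5.6  0. ] 3.2
```

```bash
python3 -m jog '[[[5,0.2,0,0,0,0,0],[5,0.4,0,0,0,0,0],[5,0.4,0,0,0,0,0]]]'
python3 -c "
from h import *
where()"
```

```text
time: 4.8
tool_pos: [0.5462, -0.0579, 0.0042]
tool_rot: [3.141, 0.003, -0.2]
ft_force: [-10.1, 2.2, 6.3]
grip_width: 0.583
grasp_force: 5.0
t 4.8 fence [ -89.8 -137.1] z 4.2 F fence [-10.4   0.2] 6.3
```

```bash
python3 -m jog '[[[5,0.2,0,0,0,0,0],[5,0.4,0,0,0,0,0],[5,0.4,0,0,0,0,0]]]'
python3 -c "
from h import *
where()"
```

```text
time: 5.1
tool_pos: [0.5463, -0.0581, 0.0038]
tool_rot: [3.14, 0.01, -0.2]
ft_force: [-31.4, 7.3, 23.2]
grip_width: 0.585
grasp_force: 16.4
t 5.1 fence [ -89.7 -137.2] z 3.8 F fence [-32.2   0.9] 23.2
```

The slab is against the long leg (32 N at a stop). I'll back off, lift, and turn 90° to push on the slab's end.

```bash
python3 -m jog '[[[3,-1,0,0,0,0,0],[3,-3,0,0,0,0,0],[3,-3,0,-4,0,0,0],[3,-3,0,-8,0,0,0],[3,-3,0,-8,0,0,0]]]'
python3 -c "
from h import *
where();slab();print(np.round(robot.get_state()['q'],2));go(-45,-235,70,90)"
```

```text
time: 5.6
tool_pos: [0.5248, -0.0531, 0.0889]
tool_rot: [-3.14, -0.007, -0.201]
ft_force: [0.9, -0.1, -0.9]
grip_width: 0.35
grasp_force: 0.0
t 5.6 fence [-111.7 -136.6] z 88.9 F fence [0.9 0.1] -0.9Traceback (most recent call last):
  File "<string>", line 3, in <module>
    where();slab();print(np.round(robot.get_state()['q'],2));go(-45,-235,70,90)
            ~~~~^^
  File "h.py", line 32, in slab
    c=optics.camera(n);k=max(blobs(c,(0,0,135),(179,60,255),600,(225,195,310,275)),key=cv2.contourArea)
                         ~~~^^^^^^^^^^^^^^^^^^^^^^^^^^^^^^^^^^^^^^^^^^^^^^^^^^^^^^^^^^^^^^^^^^^^^^^^^^^
ValueError: max() iterable argument is empty
```

```bash
python3 -c "
from h import *
print(np.round(robot.get_state()['q'],2));go(-45,-240,90,90)"
```

```text
[ 0.09  0.58 -0.14  1.97  0.13  0.6  -1.91]
shift cm [ 6.76 10.32 -0.29] turn [  0.2  -0.3 -90. ]
```

```bash
python3 -m jog '[[[3,6.8,10.3,0,0,0,-90],[3,6.8,10.3,0,0,0,-90],[3,6.8,10.3,0,0,0,-90],[3,6.8,10.3,0,0,0,-90],[3,6.8,10.3,0,0,0,-90]]]'
python3 -c "
from h import *
where();go(-45,-240,90,90)"
```

```text
time: 6.15
tool_pos: [0.5681, -0.1683, 0.0834]
tool_rot: [-3.141, 0.0, 0.554]
ft_force: [-0.7, 0.8, -0.2]
grip_width: 0.353
grasp_force: 0.0
t 6.15 fence [ -46.3 -240.9] z 83.4 F fence [-0.8  0.6] -0.2
shift cm [ 0.16  0.03 -0.66] turn [ -0.   -0.  -46.7]
```

```bash
python3 -m jog '[[[3,0,0,0,0,0,-46.7],[3,0,0,0,0,0,-46.7],[3,0,0,0,0,0,-46.7],[3,0,0,0,0,0,-46.7],[3,0,0,0,0,0,-46.7]]]'
python3 -c "
from h import *
where();go(-45,-240,5,90);T=slab();s=optics.camera('side')
im=np.hstack([T['img'][150:320,140:390],s['img'][130:300,220:400]])
cv2.imwrite('pics/c.png',cv2.resize(im[:,:,::-1],None,fx=1.8,fy=1.8))"
```

```text
time: 6.65
tool_pos: [0.5682, -0.1673, 0.0836]
tool_rot: [-3.141, -0.0, 1.306]
ft_force: [0.2, -0.1, -0.2]
grip_width: 0.348
grasp_force: 0.0
t 6.65 fence [ -46.4 -239.9] z 83.6 F fence [ 0.2 -0. ] -0.2
shift cm [-0.01  0.15  7.86] turn [-0.  -0.  -3.7]
slab fence [ -39.4 -132.3] yaw rel -0.0 size [107.5  79.2]
```

View pics/c.png

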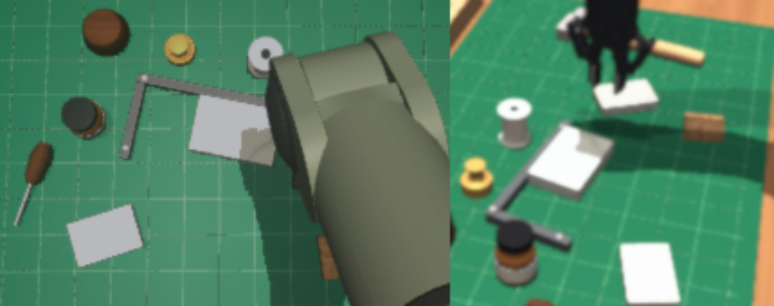

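The slab is flush with the long leg, yaw 0.0. The fingers stand between its end and the small slab. I'll lower and push +y about 80 mm.

```bash
python3 -m jog '[[[3,0.5,0.1,3,0,0,-3.7],[3,0.5,0.1,6,0,0,-3.7],[3,0.5,0.1,7.5,0,0,-3.7],[3,0.5,0.1,7.8,0,0,-3.7],[3,0.5,0.1,7.8,0,0,-3.7]]]'
python3 -c "
from h import *
where()"
python3 -m jog '[[[3,1,0,0,0,0,0],[3,2,0,0,0,0,0],[3,3,0,0,0,0,0],[3,4,0,0,0,0,0],[3,5,0,0,0,0,0]]]'
python3 -c "
from h import *
where()"
```

```text
time: 7.25
tool_pos: [0.5707, -0.1627, 0.0065]
tool_rot: [-3.141, -0.0, 1.363]
ft_force: [0.3, -0.5, 0.4]
grip_width: 0.352
grasp_force: 0.0
t 7.25 fence [ -44.8 -234.9] z 6.5 F fence [ 0.4 -0.4] 0.4
time: 7.75
tool_pos: [0.5809, -0.1147, 0.0073]
tool_rot: [3.141, 0.003, 1.363]
ft_force: [-4.1, -9.3, 8.0]
grip_width: 0.351
grasp_force: 5.5
t 7.75 fence [ -44.5 -185.8] z 7.3 F fence [-2.2 -9.9] 8.0
```

```bash
python3 -m jog '[[[3,1,0,0,0,0,0],[3,2,0,0,0,0,0],[3,3,0,0,0,0,0],[3,4,0,0,0,0,0],[3,4.5,0,0,0,0,0]]]'
python3 -c "
from h import *
where();T=slab();s=optics.camera('side')
im=np.hstack([T['img'][150:320,140:390],s['img'][130:300,220:400]])
cv2.imwrite('pics/d.png',cv2.resize(im[:,:,::-1],None,fx=1.8,fy=1.8))"
```

```text
time: 8.25
tool_pos: [0.5902, -0.0696, 0.0072]
tool_rot: [3.141, 0.002, 1.364]
ft_force: [-4.9, -10.6, 7.7]
grip_width: 0.35
grasp_force: 5.4
t 8.25 fence [ -44.4 -139.8] z 7.2 F fence [ -2.7 -11.4] 7.7Traceback (most recent call last):
  File "<string>", line 3, in <module>
    where();T=slab();s=optics.camera('side')
              ~~~~^^
  File "h.py", line 32, in slab
    c=optics.camera(n);k=max(blobs(c,(0,0,135),(179,60,255),600,(225,195,310,275)),key=cv2.contourArea)
                         ~~~^^^^^^^^^^^^^^^^^^^^^^^^^^^^^^^^^^^^^^^^^^^^^^^^^^^^^^^^^^^^^^^^^^^^^^^^^^^
ValueError: max() iterable argument is empty
```

```bash
python3 -m jog '[[[3,0.4,0,0,0,0,0],[3,0.7,0,0,0,0,0],[3,0.9,0,0,0,0,0],[3,1,0,0,0,0,0],[3,1,0,0,0,0,0]]]'
python3 -c "
from h import *
where()"
```

```text
time: 8.8
tool_pos: [0.5914, -0.0637, 0.0072]
tool_rot: [-3.141, 0.006, 1.362]
ft_force: [-6.8, -22.4, 11.2]
grip_width: 0.351
grasp_force: 11.5
t 8.8 fence [ -44.3 -133.7] z 7.2 F fence [ -2.2 -23.3] 11.2
```

```bash
python3 -m jog '[[[3,0.1,0,0,0,0,0],[3,0.2,0,0,0,0,0],[3,0.2,0,0,0,0,0]]]'
python3 -c "
from h import *
where();s=optics.camera('side');T=optics.camera('top')
a=cv2.resize(T['img'][180:260,200:260],None,fx=5,fy=5,interpolation=cv2.INTER_CUBIC);b=cv2.resize(s['img'][190:270,235:325],None,fx=5,fy=5,interpolation=cv2.INTER_CUBIC)
cv2.imwrite('pics/d.png',np.hstack([a,b])[:,:,::-1])"
```

```text
time: 9.1
tool_pos: [0.5913, -0.0637, 0.0071]
tool_rot: [-3.141, 0.008, 1.361]
ft_force: [-9.6, -31.1, 15.2]
grip_width: 0.352
grasp_force: 15.9
t 9.1 fence [ -44.4 -133.7] z 7.1 F fence [ -3.2 -32.4] 15.2
```

View pics/d.png

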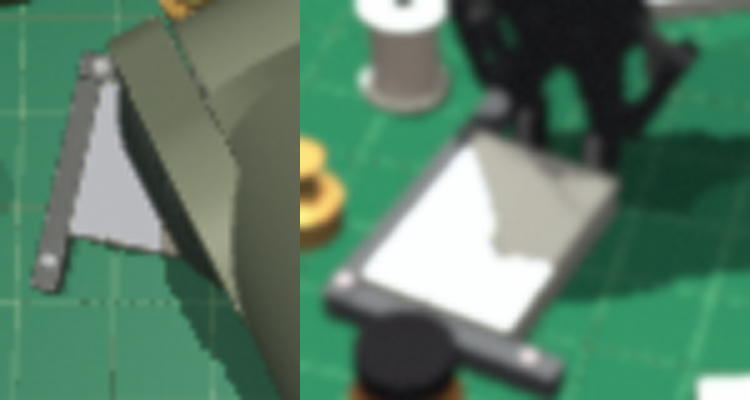

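The slab is at a hard stop against the short leg, with no gap visible in either view. I'll back off, lift away, and measure it unobstructed.

```bash
python3 -m jog '[[[3,-1,0,0,0,0,0],[3,-3,0,0,0,0,0],[3,-3,0,-5,0,0,0],[3,-3,0,-10,0,0,0],[3,-7,0,-13,0,0,0]]]'
python3 -m jog '[[[3,-5,0,0,0,0,0],[3,-10,0,0,0,0,0],[3,-13,0,0,0,0,0],[3,-13,0,0,0,0,0]]]'
python3 - <<'E'
from h import *
where()
T=optics.camera('top');S=optics.camera('side')
for n,c,roi in(("top",T,(217,190,300,250)),("side",S,(245,190,325,262))):
    k=max(blobs(c,(0,0,140),(179,60,255),200,roi),key=cv2.contourArea);r=rect(c,k,.024)
    a=r[2] if r[1][0]<r[1][1] else r[2]-90
    print(n,'slab fence',(RF.T@(np.array(r[0])-I)).round(1),'yaw',round(a-np.degrees(TH),1),np.round(r[1],1))
a=cv2.resize(T['img'][180:260,195:305],None,fx=3.5,fy=3.5,interpolation=cv2.INTER_CUBIC);b=cv2.resize(S['img'][190:270,235:325],None,fx=3.5,fy=3.5,interpolation=cv2.INTER_CUBIC)
cv2.imwrite('pics/e.png',np.hstack([a,b])[:,:,::-1])
E
```

```text
time: 9.7
tool_pos: [0.5805, -0.1207, 0.1408]
tool_rot: [3.137, -0.004, 1.372]
ft_force: [0.7, 0.0, -0.5]
grip_width: 0.349
grasp_force: 0.0
time: 10.1
tool_pos: [0.5503, -0.2582, 0.1367]
tool_rot: [3.141, 0.002, 1.358]
ft_force: [0.7, 0.4, -0.7]
grip_width: 0.353
grasp_force: 0.0
t 10.1 fence [ -45.8 -332.5] z 136.7 F fence [0.6 0.5] -0.7
top slab fence [-39.6 -59.5] yaw -0.0 [118.7  78.7]
side slab fence [-38.6 -80.2] yaw 1.4 [165.4  91.8]
```

View pics/e.png

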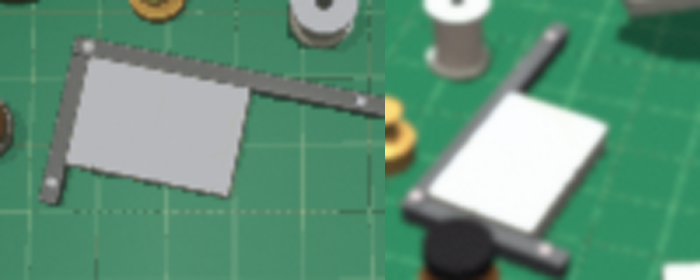

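The top view puts the slab at (-39.6, -59.5) with yaw 0.0, and home is (-40, -60). It looks flush on both legs in both pictures. The side number is spoiled because its mask merged with its surroundings. The gripper is clear, and the bystanders in view have not moved, so I'm handing in.

```bash
python3 -c "
from rig import robot
print(robot.job_done())"
```

```text
the job is handed in; nothing more can be done
None
```

The slab is home in the fence corner, flush against both legs to within about 1 mm by the top camera; it was only pushed, the bystanders I could see stayed put, and I handed in at about 10 s.

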